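# Shut and lock the lapping leaves of a candle setting chest

### The job

The poured candles must set out of the draught: shut the two wooden lid leaves of the white chest fully, first the rebated leaf and, only after that, the flanged leaf, so that its flange laps over the other's rebate. Then lock it: take the flat screwdriver from its wooden block and with its blade turn the slotted catch on the flanged leaf a quarter turn clockwise, and put the screwdriver back upright in its block. Leave the candles, jars and other things on the counter where they stand.

Things in the scene. Friction and masses are not known exactly. Their poses are not given: they have to be found in the camera images.
- chest_top (a point): Fixed white open chest, 200 mm (its x) by 260 mm (its y), 120 mm high, walls 8 mm. The point is the middle of its mouth at rim height, with the chest's axes: x along the hinges, z up, y from the flanged leaf's hinge to the rebated leaf's. The hinge lines run along x at rim height, at y = +130 mm (rebated leaf) and -130 mm (flanged leaf). Two candles stand inside.
- leaf_r (a joint): Opening angle of the rebated leaf, rad: 0 shut (level), 1.57 upright, at most 1.95 leaning outward; starts open. The stiff hinge (0.28 N m friction) leaves it wherever it is put, so press it all the way home; that takes 3 to 5 N near the free edge. No handle: push its outer face. Shut, its upper face lies 14 mm above the rim. A flanged leaf already down blocks it.
- leaf_f (a joint): Opening angle of the flanged leaf, rad: 0 shut, 1.57 upright, at most 1.95 leaning outward; starts open. Same stiff hinge, no handle. Shut last, its flange lies over the other leaf's tongue, upper faces level, 14 mm above the rim. It carries the slotted catch on its outer face.
- leaf_r_edge (a point): Middle of the rebated leaf's free edge, half-way through the tongue; leaf's axes (shut: as the chest's). Plain wood leaf, 200 mm along the hinge, 140 mm from hinge to edge: a panel 14 mm thick for 115 mm, then a rebated tongue 25 mm wide, only 6 mm thick, level with the inner face, so the outer face steps down.
- leaf_f_edge (a point): Middle of the flanged leaf's free edge, half-way through the flange; leaf's axes (shut: as the chest's). Plain wood leaf, 200 mm along the hinge, 140 mm from hinge to edge: a panel 14 mm thick for 116 mm, then a flange 24 mm wide, 6 mm thick, level with the outer face, the step on the inner face.
- catch_slot (a point): Slotted steel catch head, 35 mm across, on the outer face of the flanged leaf, midway along the hinge and 82 mm from it, standing 11 mm proud of the face. This point is the centre of the slot's mouth, at the top of the head; x runs along the slot, z out of the leaf (up when shut). Slot 7 mm wide, 28 mm long, 9 mm deep.
- catch (a joint): Turn of the catch in rad, growing clockwise seen from above (leaf shut): near 0 unlocked (slot about along the hinge), a quarter turn, 1.57, locked; it can be turned on to its stop at 1.66. The loose slot lets the blade turn about 0.2 rad before the catch follows. Friction 0.05 N m; it stays where it is left.
- driver_handle (a point): Flat screwdriver, 150 mm long, 90 g, standing blade down in the wooden block. The point is the centre of its round black handle (30 mm diameter, 88 mm long); z up along the handle, x along the blade's width. The blade's end lies 106 mm below, the handle's ends 44 mm below and above. Blade 18 mm wide, 3 mm thick, 14 mm long; shaft 8 mm round.
- driver_tip (a point): Middle of the end of the screwdriver's blade, same axes as the handle point.
- block_top (a point): Fixed wooden block, 76 by 76 mm, 70 mm high, which holds the screwdriver; this point is the centre of its top, at the mouth of a 26 mm round hole, 66 mm deep. The handle's lower shoulder rests on the block's top, so the handle centre stands 44 mm above this point when it is home.
- oil_center (a point): Brown glass oil bottle with black cap, 44 mm diameter, 175 mm tall, standing close beside the screwdriver's block (about 90 mm from the screwdriver); point half-way up. Not to be disturbed.
- jar_center (a point): Empty open glass jar, 76 mm diameter, 90 mm tall; point half-way up. Not to be disturbed.
- tin_center (a point): Aluminium tin, 70 mm diameter, 60 mm tall; point half-way up. Not to be disturbed.
- jug_center (a point): Clear plastic measuring jug, 116 mm diameter, 140 mm tall, handle on its own +y side; point half-way up. Not to be disturbed.
- carton_center (a point): Red carton 60 by 90 by 130 mm tall; point half-way up. Not to be disturbed.
- candle_a_center (a point): Poured candle in a glass jar, 68 mm diameter, 80 mm tall plus a 10 mm wooden wick, inside the chest; point half-way up the jar. Not to be disturbed.
- candle_b_center (a point): The other poured candle inside the chest, same size; point half-way up the jar. Not to be disturbed.
Things that resemble listed ones, but are neither listed nor needed, are in the scene too. Of the things that look like the part that bears block_top, take the one that is nearest to the robot's base at the start.

How it is judged:
On the way, in this order (a step that is already met when the one before it is completed fails the run):
1. the rebated leaf is shut while the flanged leaf still stands well open (value of joint leaf_r below 0.04 rad and value of joint leaf_f above 0.4 rad), for 0.2 s.
2. the flanged leaf is shut over it, the catch not yet turned (value of joint each of leaf_r, leaf_f below 0.04 rad and value of joint catch below 0.4 rad), for 0.2 s.
3. the screwdriver's blade is in the catch's slot, the catch not yet turned (horizontal distance between driver_tip and catch_slot below 0.007 m and z of driver_tip in the frame of catch below 0.008 m and value of joint catch below 0.4 rad), for 0.1 s.
4. the catch is turned a quarter turn with the blade in its slot (horizontal distance between driver_tip and catch_slot below 0.007 m and z of driver_tip in the frame of catch below 0.008 m and value of joint catch above 1.25 rad), for 0.1 s.
At the end, for the whole second after the job is handed in: Both leaves shut to within 0.04 rad (5 mm at the edge), flange over rebate; catch turned past 1.25 rad; screwdriver at rest, upright (within 0.15 rad) in its block's hole, handle centre within 55 mm of the block top's centre (44 mm when home); nothing else disturbed (value of joint each of leaf_r, leaf_f below 0.04 rad and value of joint catch above 1.25 rad and distance between driver_handle and block_top below 0.055 m and angle between driver_handle's own z axis and vertical below 0.15 rad and linear speed of driver below 0.03 m/s); the robot touches nothing.
It fails at once if a candle moved more than 30 mm or tipped (distance of any of candle_a_center, candle_b_center from where it was at the start of the episode above 0.03 m or angle between any of candle_a_center, candle_b_center's own z axis and vertical above 0.5 rad).
It fails at once if the oil bottle moved more than 30 mm or tipped (distance of oil_center from where it was at the start of the episode above 0.03 m or angle between oil_center's own z axis and vertical above 0.5 rad).
It fails at once if the empty jar moved more than 30 mm or tipped (distance of jar_center from where it was at the start of the episode above 0.03 m or angle between jar_center's own z axis and vertical above 0.5 rad).
It fails at once if the tin, jug or carton moved more than 30 mm or tipped (distance of any of tin_center, jug_center, carton_center from where it was at the start of the episode above 0.03 m or angle between any of tin_center, jug_center, carton_center's own z axis and vertical above 0.5 rad).
It also fails if it takes over 72 s, if anything falls off the work surface, if the arm or the gripper's body presses on something with over 40 N, if the wrist force passes 120 N, or if a joint passes its speed limit or range.

### The arm

A 7-joint arm with a two-finger parallel gripper is mounted at the origin on the work surface. World frame = base frame: x ahead of the robot, y to its left, z up, the work surface at z = 0. Lengths are in m, angles in rad, forces in N, time in s.
With the tool pointing down it reaches from about 0.425 to 0.925 m from the base axis. Payload 6.8 kg.
Tool frame: the origin (TCP) lies midway between the tips of the shut fingers; the grasp point (between the pads) lies 19 mm behind it; x points along the fingers, y is the direction in which the jaws open and shut, and the axes are right-handed (so a half turn about x gives the same grasp; the last joint's range is limited). The gripper opens to 85 mm and grips with 20 to 120 N. Pads are 22 mm wide; open, the fingers measure 114 mm over their backs; the gripper's body (76 mm by 85 mm) begins 54 mm behind the grasp point. The pads swing forward as they close: fully open they stand 13 mm farther back than shut.
Start: joints at [1.239, 0.477, 0.022, 1.555, -0.011, 1.109, -0.083], TCP at [0.15, -0.658, 0.211] pointing down, gripper open.
Joint ranges: [-2.96, 2.96], [-0.34, 2.1], [-1.41, 1.46], [0.24, 2.44], [-1.37, 4.51], [0.17, 1.92], [-2.96, 2.96]. Speed limits (rad/s): [2.39, 2.39, 3.14, 3.14, 3.14, 3.14, 3.14].

### API

Orientations are given as a rotation vector (axis times angle).
In Python, from bench import r, viewer, nets gives the robot as it stands.
- The arm moves only by the shell command python3 -m pendant 'ROWS' [FORCE]. ROWS is JSON, one flat list of numbers, 5 for each row, row after row: the finger opening in mm, from 0 to 85.4, then the shift along the tool's x, y, z in mm, then the turn about the tool's x in rad. A call has 1 to 20 rows; each row shifts and turns the commanded pose from where the row before left it, along the tool's axes as they then stand; what a row does not reach is not made up. A row lasts 1/8 s, in which the tool goes at most 62.5 mm and 10.7 degrees, less where a joint would pass 70% of its speed; a pose out of reach is approached as far as the arm can. A call with a gripper value outside its range is refused whole. The fingers move at their own pace and stop on an object; FORCE is the grip in N (left out, the last holds). Time passes only in rows, so rows that do not move let the fingers close. It gives the time, the measured TCP pose, the force and the opening at its end, in the units of the state.
- r.get_obs(): the state, without advancing time (a new reading comes with each control period).
- viewer.grab_frame(name): name is "side" or "top"; returns (picture, depth): 420x560x3 uint8, red, green, blue; 420x560 float32, m along the optical axis (not along the pixel's ray), 0 where there is no reading.
- viewer.calibration(name): a dict with "mtx" (3x3 intrinsics, pixels), "world_to_cam" (4x4, takes a point from world to camera coordinates). Camera axes: x right, y up, looking along -z (the intrinsics and any distortion apply to the point x, -y, -z); pixel columns grow to the right and rows downward; lengths in m; the calibration is good to about 2 mm. A picture is of the moment at which its call begins. calibration takes no time and is no camera call.
- r.hand_in(): hands the job in, once; it reports no verdict.
Trained networks look in the newest picture that a camera, given by its name, has taken for a name from the list of things; names that differ only in an ending like _2 or _b are one class to them, and where a whole thing is asked for, a point or a joint stands for the part that bears it (a point fixed in the world has none). Each returns a list of dicts, best first, with "score" (0 to 1); they miss things now and then, are a little off and sometimes report something else, mostly with a low value. They report only what shows in the picture. A call takes as long as a camera call. They do not tell look-alikes from the thing itself.
- nets.look_for(name, camera): "location" ([x, y, z] in m, in world coordinates, good to about 4 mm: the middle of the surface that is visible of it).
- nets.silhouettes(name, camera): "mask" (420x560 bool, what is visible of it).
The state is a dict: "clock": time; "joints": joint angles; "qvel": joint speeds; "tau": joint torques, N m; "tcp_pos": TCP position; "orientation": TCP orientation; "contact_force": force on the tool from outside, world axes, zero at the start; "moment": the same for the moment, N m; "grip_width": finger opening in m.
Only numpy, scipy, OpenCV 4.12 (cv2) and the standard library are available. Lean on these libraries where they do the work, as an engineer would, in place of code of your own. Each camera call takes 0.05 s, during which the arm holds its last target. There are 200 camera calls.

## Working session

There is one attempt and no reset: what is moved stays moved. The work goes in short steps, Python scripts to look and compute and a shell command to move; the robot and the scene stay as the last step left them, time stands still between calls to the robot, and variables do not carry over. Pictures are saved under pics/ and viewed, about 8 in all and at most 12, crops included, and the job is handed in when it is done.

```bash
ls; mkdir -p pics; cat > h.py <<'E'
import numpy as np, cv2
from bench import r, viewer, nets
from scipy.spatial.transform import Rotation as R
def proj(n,p):
    c=viewer.calibration(n); q=(c["world_to_cam"]@np.r_[p,1])[:3]
    q=np.array([q[0],-q[1],-q[2]]); u=c["mtx"]@q; return u[:2]/u[2]
def cloud(n,d):
    c=viewer.calibration(n); K=c["mtx"]; v,u=np.mgrid[:d.shape[0],:d.shape[1]]
    x=(u-K[0,2])/K[0,0]*d; y=(v-K[1,2])/K[1,1]*d
    q=np.stack([x,-y,-d,np.ones_like(d)],-1); return (q@np.linalg.inv(c["world_to_cam"]).T)[...,:3]
def snap(n,f):
    im,d=viewer.grab_frame(n); cv2.imwrite(f,im[...,::-1]); return im,d,cloud(n,d)
def st():
    o=r.get_obs(); print(o["clock"],np.round(o["tcp_pos"],4),np.round(R.from_rotvec(o["orientation"]).as_matrix(),3).tolist(),np.round(o["contact_force"],1),o["grip_width"])
E
python3 - <<'E'
from h import *
print(viewer.calibration("top").keys())
for n in("side","top"):
    im,d,P=snap(n,f"pics/{n}0.png"); np.save(f"{n}0.npy",P)
    for k in["leaf_r","leaf_f","catch_slot","driver_handle","block_top","oil_center","jar_center","tin_center","jug_center","carton_center","candle_a_center","leaf_r_edge","leaf_f_edge"]:
        try: print(n,k,[(np.round(x["location"],3).tolist(),round(x["score"],2)) for x in nets.look_for(k,n)[:4]])
        except Exception as e: print(n,k,e)
st()
a=cv2.imread("pics/side0.png");b=cv2.imread("pics/top0.png")
E
```

```text
pics
dict_keys(['mtx', 'world_to_cam'])
side leaf_r [([0.513, -0.118, 0.204], 0.63), ([0.534, 0.13, 0.205], 0.58), ([0.701, -0.213, 0.093], 0.43)]
side leaf_f [([0.513, -0.118, 0.204], 0.63), ([0.534, 0.13, 0.205], 0.58), ([0.701, -0.213, 0.093], 0.43)]
side catch_slot [([0.539, -0.12, 0.2], 0.51)]
side driver_handle [([0.435, 0.363, 0.132], 0.96)]
side block_top [([0.421, 0.372, 0.072], 0.88), ([0.754, 0.031, 0.067], 0.84), ([0.567, 0.472, 0.071], 0.78)]
side oil_center [([0.505, 0.316, 0.108], 0.9), ([0.514, -0.119, 0.204], 0.23)]
side jar_center [([0.539, 0.128, 0.202], 0.74), ([0.433, -0.333, 0.061], 0.62)]
side tin_center [([0.359, 0.237, 0.063], 0.58), ([0.514, -0.117, 0.205], 0.23)]
side jug_center [([0.717, 0.264, 0.088], 0.94)]
side carton_center [([0.702, -0.213, 0.097], 0.79)]
side candle_a_center [([0.508, 0.049, 0.134], 0.21), ([0.538, 0.133, 0.207], 0.19), ([0.516, -0.119, 0.204], 0.16)]
side leaf_r_edge [([0.537, 0.128, 0.205], 0.96)]
side leaf_f_edge [([0.514, -0.118, 0.204], 0.94), ([0.537, 0.128, 0.203], 0.35), ([0.358, 0.236, 0.062], 0.27)]
top leaf_r [([0.511, -0.
[... 176 characters left out ...]
driver_handle [([0.437, 0.346, 0.154], 0.74)]
top block_top [([0.432, 0.339, 0.073], 0.86), ([0.753, 0.016, 0.07], 0.73)]
top oil_center [([0.511, 0.296, 0.121], 0.61)]
top jar_center []
top tin_center [([0.367, 0.227, 0.062], 0.86)]
top jug_center [([0.741, 0.258, 0.059], 0.72)]
top carton_center [([0.69, -0.254, 0.13], 0.65)]
top candle_a_center [([0.525, 0.074, 0.086], 0.88), ([0.509, 0.296, 0.122], 0.31)]
top leaf_r_edge [([0.538, 0.117, 0.237], 0.57)]
top leaf_f_edge [([0.438, 0.345, 0.153], 0.74), ([0.512, -0.129, 0.236], 0.59), ([0.44, -0.364, 0.044], 0.22)]
1.4 [ 0.1498 -0.6582  0.211 ] [[0.0, 0.222, -0.975], [-0.0, -0.975, -0.222], [-1.0, 0.0, -0.0]] [0.2 0.6 1.2] 0.0853036396415672
```

View pics/side0.png

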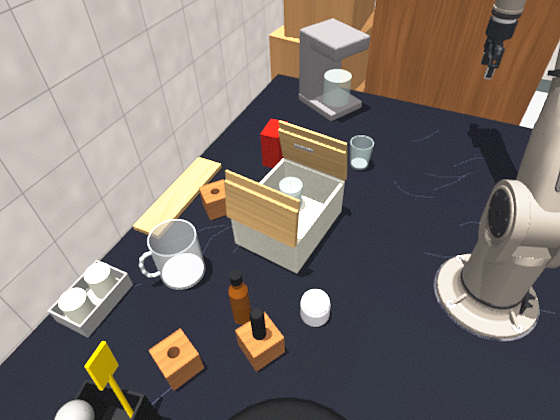

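View pics/top0.png

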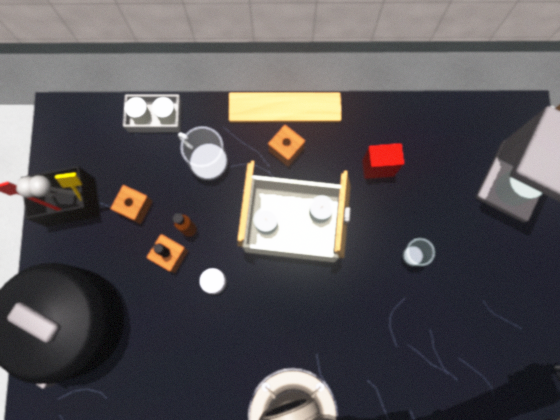

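The side view shows the rebated leaf at about (262,205) and the flanged leaf at (315,150), its catch just visible, both roughly upright. The driver stands in the block at (260,340) next to the oil bottle at (238,300). In the top view the flanged leaf is the right one, with the catch at (347,213), the block is at (166,253) and the oil at (183,223).

```bash
python3 - <<'E'
from h import *
T=np.load("top0.npy");S=np.load("side0.npy")
imT=cv2.imread("pics/top0.png");imS=cv2.imread("pics/side0.png")
def sel(P,im,white):
    sat=im.max(2).astype(int)-im.min(2)
    m=(P[...,0]>.38)&(P[...,0]<.68)&(P[...,1]>-.22)&(P[...,1]<.22)
    return m&((sat<40) if white else (sat>50))
for nm,P,im in(("T",T,imT),("S",S,imS)):
    m=sel(P,im,True)&(abs(P[...,2]-.12)<.006)
    q=P[m]; rc=cv2.minAreaRect(q[:,:2].astype(np.float32)); print(nm,"rim",len(q),rc,np.median(q[:,2]))
    print(np.round(cv2.boxPoints(rc),3).tolist())
    for s in(-1,1):
        m=sel(P,im,False)&(P[...,1]*s>.06)&(P[...,2]>.125)&(P[...,0]<.66)
        q=P[m]
        c=q.mean(0); U,_,V=np.linalg.svd(q-c,full_matrices=False)
        print(nm,s,len(q),"c",c.round(3),"n",V[2].round(3),"rms",(np.std((q-c)@V[2])).round(4),"lo",np.percentile(q,1,0).round(3),"hi",np.percentile(q,99,0).round(3))
        top=q[q[:,2]>np.percentile(q[:,2],99)-.012]; print("  top",top.mean(0).round(3),top.min(0).round(3),top.max(0).round(3))
# handle, block
for nm,P,im in(("T",T,imT),("S",S,imS)):
    m=(abs(P[...,0]-.43)<.06)&(abs(P[...,1]-.345)<.06)
    h=P[m&(P[...,2]>.085)&(im.max(2)<90)]; print(nm,"handle",len(h),h.min(0).round(3),h.max(0).round(3),np.median(h,0).round(3))
    tp=h[h[:,2]>h[:,2].max()-.008]; print("  top",len(tp),tp.mean(0).round(3),tp.min(0).round(3),tp.max(0).round(3))
    b=P[m&(abs(P[...,2]-.07)<.005)]; rc=cv2.minAreaRect(b[:,:2].astype(np.float32)); print("block",len(b),rc)
    m=(abs(P[...,0]-.51)<.05)&(abs(P[...,1]-.305)<.05)&(P[...,2]>.03); b=P[m];print("oil",b.min(0).round(3),b.max(0).round(3)); t=b[b[:,2]>.165]; print(t.mean(0) if len(t) else None)
E
```

```text
T rim 718 ((0.5405998229980469, 0.041362568736076355), (0.39677855372428894, 0.21457792818546295), 79.84476470947266) 0.11955816798755348
[[0.4000000059604645, -0.13500000536441803], [0.6110000014305115, -0.17299999296665192], [0.6809999942779541, 0.21799999475479126], [0.4699999988079071, 0.25600001215934753]]
T -1 571 c [ 0.515 -0.122  0.238] n [ 0.114  0.975 -0.19 ] rms 0.005 lo [ 0.419 -0.146  0.178] hi [ 0.615 -0.106  0.263]
  top [ 0.518 -0.12   0.259] [ 0.419 -0.133  0.252] [ 0.618 -0.108  0.265]
T 1 454 c [0.543 0.118 0.243] n [-0.114 -0.977 -0.18 ] rms 0.0038 lo [0.448 0.1   0.127] hi [0.644 0.135 0.263]
  top [0.544 0.112 0.259] [0.446 0.099 0.252] [0.645 0.125 0.265]
S rim 701 ((0.5322150588035583, -0.0015687346458435059), (0.2830374836921692, 0.20360067486763), 84.26665496826172) 0.12011421931294752
[[0.4169999957084656, -0.13199999928474426], [0.6190000176429749, -0.15299999713897705], [0.6480000019073486, 0.1289999932050705], [0.4449999928474426, 0.14900000393390656]]
S -1 2281 c [ 0.512 -0.12   0.202] n [ 0.112  0.985 -0.128] rms 0.003 lo [ 0.419 -0.141  0.13 ] hi [ 0.
[... 243 characters left out ...]
0.249] [0.645 0.131 0.263]
T handle 121 [0.424 0.337 0.086] [0.447 0.362 0.164] [0.434 0.346 0.153]
  top 42 [0.436 0.35  0.159] [0.428 0.339 0.156] [0.446 0.361 0.164]
block 526 ((0.43903687596321106, 0.3527737557888031), (0.07797931134700775, 0.0758974701166153), 60.62616729736328)
oil [0.461 0.277 0.03 ] [0.538 0.355 0.184]
[0.51632714 0.3002841  0.17431827]
S handle 360 [0.424 0.343 0.085] [0.454 0.37  0.161] [0.434 0.363 0.144]
  top 131 [0.438 0.356 0.158] [0.426 0.343 0.154] [0.451 0.368 0.161]
block 908 ((0.43936920166015625, 0.3543456196784973), (0.0767321065068245, 0.0793394148349762), 60.44258499145508)
oil [0.461 0.285 0.03 ] [0.537 0.355 0.179]
[0.51456213 0.3041428  0.17414975]
```

```bash
python3 - <<'E'
from h import *
for n in("top0","side0"):
    P=np.load(n+".npy").reshape(-1,3); P=P[(abs(P[:,0])<1)&(abs(P[:,1])<1)&(P[:,2]<1)]
    a=np.array([.15,-.658]);b=np.array([.486,-.398]);
    t=np.clip(((P[:,:2]-a)@(b-a))/((b-a)@(b-a)),.35,1); d=np.linalg.norm(P[:,:2]-(a+t[:,None]*(b-a)),axis=1)
    for w in(.08,.12,.2): print(n,w,P[(d<w)][:,2].max())
E
python3 -m pendant '[0,-50,0,0,0.17, 0,-50,0,0,0.17, 0,-30,0,0,0, 0,0,-42,-43,0, 0,0,-42,-43,0, 0,0,-42,-43,0, 0,0,-42,-43,0, 0,0,-42,-43,0, 0,0,-42,-43,0, 0,0,-42,-43,0, 0,0,0,0,0]' 40
python3 -c "from h import *;st()"
```

```text
top0 0.08 0.09574426054901153
top0 0.12 0.09826552238065078
top0 0.2 0.309670044357494
side0 0.08 0.09417918543743942
side0 0.12 0.4675166572526489
side0 0.2 0.47205556056254716
clock: 2.78
tcp_pos: [0.4879, -0.3954, 0.3407]
orientation: [-2.168, 0.112, 2.164]
contact_force: [0.4, -0.1, 0.3]
grip_width: 0.0002
2.775 [ 0.4879 -0.3954  0.3407] [[0.002, -0.106, -0.994], [0.003, -0.994, 0.106], [-1.0, -0.003, -0.002]] [ 0.4 -0.1  0.3] 0.00023479747132998076
```

```bash

python3 -m pendant '[0,0,-61,0,0, 0,0,-61,0,0, 0,0,-61,0,0, 0,0,-61,0,0, 0,0,-61,0,0, 0,0,-61,0,0, 0,0,-61,0,0, 0,0,-61,0,0, 0,0,-61,0,0, 0,0,-61,0,0, 0,60,0,0,0, 0,60,20,0,0, 0,0,30,0,0, 0,0,0,0,0]'
python3 - <<'E'
from h import *
st();snap("side","pics/s1.png")
E
```

```text
clock: 4.53
tcp_pos: [0.548, 0.1514, 0.2209]
orientation: [-2.159, 0.134, 2.161]
contact_force: [0.7, 0.0, -0.1]
grip_width: 0.0005
4.525 [0.548  0.1514 0.2209] [[-0.001, -0.121, -0.993], [-0.002, -0.993, 0.121], [-1.0, 0.003, 0.001]] [ 0.7  0.  -0.1] 0.0004596467659145229
```

View pics/s1.png

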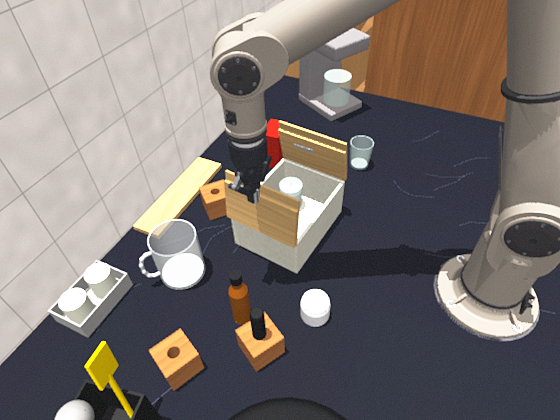

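The closed fingers stand just outside the rebated leaf (tip about (250,195)), level with its upper part, clear of everything else.

```bash

python3 -m pendant '[0,4,25,0,0, 0,5,26,0,0, 0,11,16,0,0, 0,13,16,0,0, 0,13,9,0,0, 0,12,8,0,0, 0,14,5,0,0, 0,16,4,0,0, 0,4,0,0,0, 0,0,0,0,0]'
```

```text
clock: 5.82
tcp_pos: [0.5346, 0.0477, 0.1289]
orientation: [-2.16, 0.125, 2.164]
contact_force: [0.4, 0.2, -0.5]
grip_width: -0.0001
```

```bash

python3 - <<'E'
from h import *
im,d,P=snap("side","pics/s2.png")
C=np.array([.532,-.001]); 
X=(P[...,:2]-C)@np.array([.9935,-.114]);Y=(P[...,:2]-C)@np.array([.114,.9935])
for y in np.arange(-.01,.14,.015):
    for s in(-1,):
        m=(abs(Y-y)<.006)&(X*s>.05)&(X*s<.095)&(P[...,2]>.09); print(round(y,3),m.sum(),np.round(np.percentile(P[...,2][m],[10,50,90]),4) if m.any() else "")
E
```

```text
-0.01 53 [0.1451 0.1487 0.1515]
0.005 95 [0.1449 0.1489 0.6179]
0.02 189 [0.1511 0.5936 0.6088]
0.035 308 [0.149  0.5809 0.5928]
0.05 648 [0.1492 0.5527 0.5697]
0.065 662 [0.1465 0.5041 0.5415]
0.08 158 [0.1411 0.4542 0.4922]
0.095 79 [0.1375 0.1399 0.1417]
0.11 80 [0.1357 0.1376 0.1394]
0.125 190 [0.0965 0.1252 0.1358]
0.14 2 [0.1242 0.1244 0.1247]
```

View pics/s2.png

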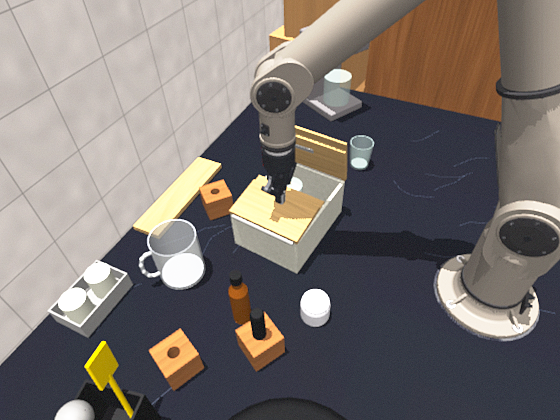

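The leaf is nearly down but still about 0.15 rad open, with the finger on its outer face near (280,200). I'll press further.

```bash

python3 -m pendant '[0,3,0,0,0, 0,3,0,0,0, 0,3,0,0,0, 0,0,0,0,0]'; python3 -m pendant '[0,3,0,0,0, 0,3,0,0,0, 0,0,0,0,0]'
```

```text
clock: 6.38
tcp_pos: [0.5351, 0.0472, 0.1205]
orientation: [-2.161, 0.126, 2.162]
contact_force: [-0.3, 0.1, 0.4]
grip_width: -0.0
clock: 6.75
tcp_pos: [0.535, 0.0473, 0.1144]
orientation: [-2.161, 0.125, 2.162]
contact_force: [-0.8, 0.1, 0.5]
grip_width: 0.0
```

```bash

python3 - <<'E'
from h import *
a,d,P=snap("side","pics/s3.png"); b,d2,P2=snap("top","pics/t3.png")
ca=cv2.resize(a[120:280,190:390],(800,640))[:, :]; cb=cv2.resize(b[150:280,210:370],(520,420))
ca=cv2.resize(ca,(500,400))
o=np.zeros((420,800,3),np.uint8); o[:400,:440]=ca[:,:440]; o[:420,440:800]=cb[:,:360]
cv2.imwrite("pics/c3.png",o[...,::-1])
print(proj("side",[.535,.0473,.1144]),proj("top",[.535,.0473,.1144]))
C=np.array([.532,-.001]); 
for P in(P,P2):
  X=(P[...,:2]-C)@np.array([.9935,-.114]);Y=(P[...,:2]-C)@np.array([.114,.9935])
  for y in np.arange(-.01,.14,.015):
    m=(abs(Y-y)<.006)&(abs(X)>.05)&(abs(X)<.095)&(P[...,2]>.07)&(P[...,2]<.18); print(round(y,3),m.sum(),np.round(np.percentile(P[...,2][m],[10,50,90]),4) if m.any() else "")
E
```

```text
[280.00349973 211.49630856] [274.57472512 214.83189289]
-0.01 70 [0.1257 0.1274 0.1295]
0.005 37 [0.1262 0.1283 0.1336]
0.02 96 [0.1333 0.1353 0.1369]
0.035 104 [0.1333 0.1352 0.1369]
0.05 127 [0.1331 0.1348 0.1369]
0.065 122 [0.133  0.1347 0.1363]
0.08 126 [0.1327 0.1347 0.1366]
0.095 123 [0.133  0.1347 0.1364]
0.11 135 [0.1329 0.1346 0.1363]
0.125 496 [0.0772 0.1043 0.1345]
0.14 5 [0.1219 0.1228 0.1231]
-0.01 2 [0.1242 0.1259 0.1275]
0.005 0 
0.02 4 [0.1288 0.133  0.1344]
0.035 41 [0.1314 0.1341 0.137 ]
0.05 75 [0.1303 0.1346 0.1373]
0.065 75 [0.1301 0.1337 0.1377]
0.08 75 [0.1298 0.1332 0.1372]
0.095 77 [0.1296 0.1334 0.1365]
0.11 72 [0.1298 0.1335 0.1376]
0.125 78 [0.1215 0.1257 0.1352]
0.14 0
```

View pics/c3.png

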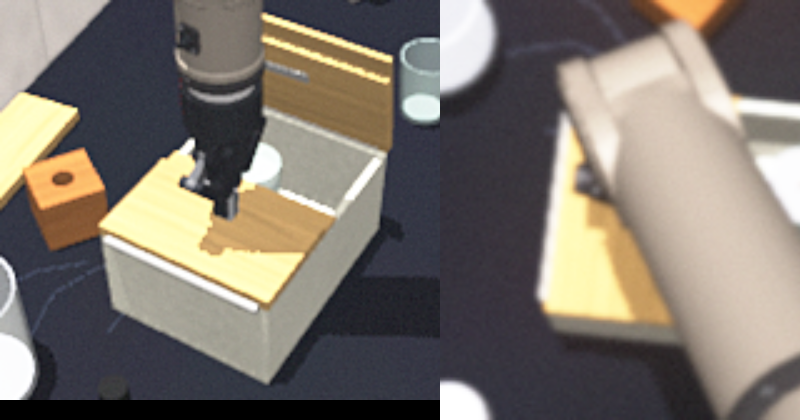

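```bash

python3 -m pendant '[0,2,0,0,0, 0,2,0,0,0, 0,0,0,0,0, 0,0,0,0,0]'
```

```text
clock: 7.35
tcp_pos: [0.5353, 0.0474, 0.1136]
orientation: [-2.163, 0.127, 2.161]
contact_force: [-10.1, -1.6, 26.5]
grip_width: 0.0001
```

```bash

python3 -m pendant '[0,-55,0,0,0, 0,-55,0,0,0, 0,-55,0,0,0, 0,-55,0,0,0, 0,0,60,-12,0, 0,0,60,-12,0, 0,0,60,-13,0, 0,0,60,-13,0, 0,60,8,0,0, 0,57,0,0,0, 0,0,0,0,0]'; python3 -c "
from h import *;st()
d=r.get_obs()['tcp_pos'][:2]-np.array([.532,-.001]);print(d@[.9935,-.114],d@[.114,.9935])"
```

```text
clock: 8.72
tcp_pos: [0.5528, -0.2041, 0.2095]
orientation: [-2.15, 0.123, 2.17]
contact_force: [0.2, 0.6, 0.2]
grip_width: 0.0002
8.725 [ 0.5528 -0.2041  0.2095] [[-0.009, -0.116, -0.993], [0.003, -0.993, 0.116], [-1.0, -0.002, 0.009]] [0.2 0.6 0.2] 0.00024788235653375526
0.043776787818025804 -0.19941725056613024
```

```bash

python3 -m pendant '[0,-3,-28,0,0, 0,0,-28,0,0, 0,3,-25,0,0, 0,4,-25,0,0, 0,13,-18,0,0, 0,14,-18,0,0, 0,15,-9,0,0, 0,15,-9,0,0, 0,15,-5,0,0, 0,14,-4,0,0, 0,2,0,0,0, 0,0,0,0,0]'
python3 -m pendant '[0,2,0,0,0, 0,1,0,0,0, 0,0,0,0,0]'
```

```text
clock: 10.22
tcp_pos: [0.5752, -0.0377, 0.1213]
orientation: [-2.16, 0.127, 2.163]
contact_force: [-0.9, -1.4, 0.1]
grip_width: -0.0002
clock: 10.6
tcp_pos: [0.5758, -0.0374, 0.1189]
orientation: [-2.162, 0.126, 2.161]
contact_force: [0.3, -0.3, 0.4]
grip_width: 0.0002
```

```bash

python3 -m pendant '[0,3,0,0,0, 0,2,0,0,0, 0,0,0,0,0]'
python3 -m pendant '[0,2,0,0,0, 0,2,0,0,0, 0,0,0,0,0]'
```

```text
clock: 10.98
tcp_pos: [0.576, -0.0368, 0.1138]
orientation: [-2.162, 0.125, 2.161]
contact_force: [0.2, 0.6, 2.5]
grip_width: -0.0002
clock: 11.35
tcp_pos: [0.5762, -0.0368, 0.1134]
orientation: [-2.163, 0.126, 2.16]
contact_force: [-10.7, 0.6, 31.7]
grip_width: -0.0001
```

```bash

python3 -m pendant '[0,-55,0,0,0, 0,-55,0,0,0, 0,-55,0,0,0, 0,-55,0,0,0, 85,0,-53,26,0, 85,0,-53,26,0, 85,0,-53,26,0, 85,0,-53,26,0, 85,0,-53,26,0, 85,0,-53,26,0, 85,0,-54,25,0, 85,0,0,0,0.16, 85,0,0,0,0.15, 85,0,0,0,0.15, 85,0,0,0,0]'
python3 - <<'E'
from h import *
st(); o=r.get_obs(); print(np.round(o["joints"],2)); t=o["tcp_pos"]
a,d,P=snap("side","pics/s4.png"); b,d2,P2=snap("top","pics/t4.png"); np.save("s4.npy",P);np.save("t4.npy",P2)
for Q in(P,P2):
  m=(np.linalg.norm(Q[...,:2]-t[:2],axis=-1)<.09)&(Q[...,2]>.2)&(Q[...,2]<.6); q=Q[m]; print(len(q)); print(np.sort(q[:,2])[:30:3].round(3) if len(q) else '')
print([ (x["location"],x["score"]) for x in nets.look_for("catch_slot","top")], [ (x["location"],x["score"]) for x in nets.look_for("catch_slot","side")])
f=a[140:260,210:370]; e=b[150:280,220:380]
cv2.imwrite("pics/c4.png",np.vstack([cv2.resize(a[60:360,150:400],(500,600)) if 0 else cv2.resize(np.hstack([a[100:360,190:390],np.zeros((260,1,3),np.uint8)]),(462,600))]) [...,::-1])
cv2.imwrite("pics/d4.png",np.hstack([cv2.imread("pics/c4.png")[:, :400],cv2.resize(cv2.resize(e,(492,400)),(400,600))[...,::-1]]))
C=np.array([.532,-.001]); 
for Q in(P,P2):
  X=(Q[...,:2]-C)@np.array([.9935,-.114]);Y=(Q[...,:2]-C)@np.array([.114,.9935])
  for y in np.arange(-.13,.14,.02):
    m=(abs(Y-y)<.008)&(abs(X)>.04)&(abs(X)<.095)&(Q[...,2]>.07)&(Q[...,2]<.18); print(round(y,3),m.sum(),np.round(np.percentile(Q[...,2][m],[10,50,90]),4) if m.any() else "")
  m=(abs(X)<.03)&(abs(Y+.048)<.03)&(Q[...,2]>.139)&(Q[...,2]<.15); print("catch",m.sum(),Q[m].mean(0))
E
```

```text
clock: 13.22
tcp_pos: [0.4387, 0.3529, 0.3267]
orientation: [-1.935, 0.518, 1.935]
contact_force: [-0.6, 1.1, 0.9]
grip_width: 0.0855
13.225 [0.4387 0.3529 0.3267] [[-0.002, -0.493, -0.87], [-0.008, -0.87, 0.493], [-1.0, 0.008, -0.002]] [-0.6  1.1  0.9] 0.08548991034165918
[-0.56  0.22 -0.27  1.66  0.07  1.28 -2.94]
6634
[0.362 0.363 0.363 0.364 0.365 0.365 0.366 0.367 0.367 0.367]
6
[0.482 0.495]
[([0.5317, -0.0537, 0.1399], 0.42)] [([0.4247, 0.3714, 0.0757], 0.73), ([0.5252, -0.0502, 0.142], 0.61)]
-0.13 112 [0.133  0.1348 0.1364]
-0.11 153 [0.1328 0.1348 0.1367]
-0.09 154 [0.133  0.1347 0.1365]
-0.07 158 [0.1332 0.1348 0.1364]
-0.05 160 [0.133  0.1345 0.1364]
-0.03 154 [0.1332 0.1347 0.1364]
-0.01 120 [0.1328 0.1347 0.1365]
0.01 108 [0.1304 0.1341 0.1354]
0.03 99 [0.1332 0.1348 0.1364]
0.05 109 [0.1329 0.1345 0.136 ]
0.07 106 [0.1329 0.1346 0.1363]
0.09 109 [0.1329 0.1344 0.1364]
0.11 115 [0.1332 0.1345 0.1365]
0.13 340 [0.0754 0.1011 0.1316]
catch 132 [ 0.52567374 -0.0504889   0.14411502]
-0.13 221 [0.1284 0.1327 0.1372]
-0.11 234 [0.1298 0.1335 0.1372]
-0.09 237 [0.1294 0.1335 0.1369]
-0.07 232 [0.1301 0.1334 0.1369]
-0.05 240 [0.1297 0.1338 0.1371]
-0.03 237 [0.1291 0.1335 0.137 ]
-0.01 236 [0.1298 0.1336 0.1376]
0.01 234 [0.1232 0.1315 0.1373]
0.03 233 [0.13   0.1336 0.1374]
0.05 233 [0.13   0.1334 0.137 ]
0.07 237 [0.1296 0.1336 0.1376]
0.09 236 [0.1295 0.1334 0.1375]
0.11 232 [0.13   0.1334 0.1374]
0.13 116 [0.1208 0.1246 0.1336]
catch 130 [ 0.52674428 -0.05518976  0.14346663]
```

View pics/d4.png

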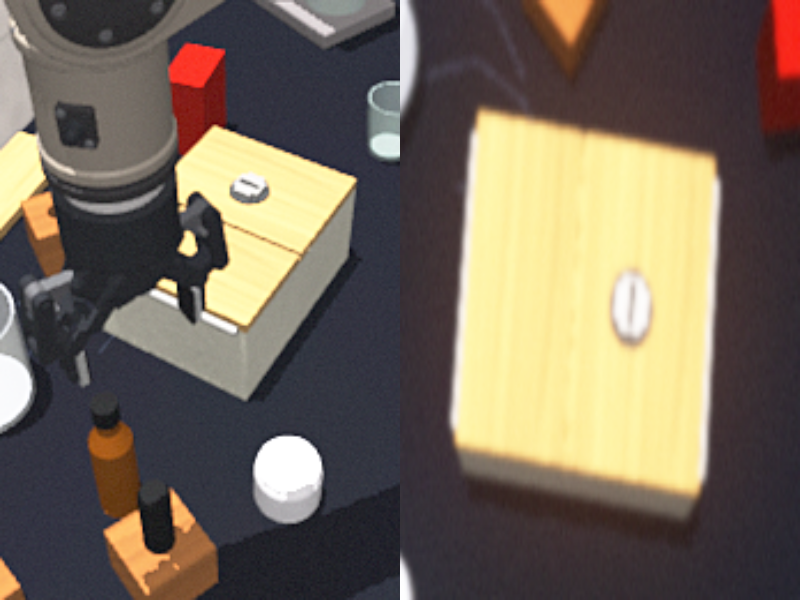

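Both leaves are level and the flange laps the rebate. The catch at about (632,305) in the right half has its slot roughly along the hinge. The open gripper hangs above the driver, handle at (155,515) in the left half. Joint 7 is near its limit, so I'll turn the hand half round before grasping.

```bash

python3 -m pendant '[85,0,0,0,-0.18, 85,0,0,0,-0.18, 85,0,0,0,-0.18, 85,0,0,0,-0.18, 85,0,0,0,-0.18, 85,0,0,0,-0.18, 85,0,0,0,-0.18, 85,0,0,0,-0.18, 85,0,0,0,-0.18, 85,0,0,0,-0.18, 85,0,0,0,-0.18, 85,0,0,0,-0.18, 85,0,0,0,-0.18, 85,0,0,0,-0.18, 85,0,0,0,-0.18, 85,0,0,0,-0.18, 85,0,0,0,-0.18, 85,0,0,0,0]'
python3 - <<'E'
from h import *
st(); print(np.round(r.get_obs()["joints"],2))
E
```

```text
clock: 15.68
tcp_pos: [0.4392, 0.3526, 0.3274]
orientation: [0.466, 1.52, -0.474]
contact_force: [1.2, 0.1, -0.9]
grip_width: 0.0852
15.675 [0.4392 0.3526 0.3274] [[-0.003, 0.564, 0.825], [-0.005, 0.825, -0.564], [-1.0, -0.005, 0.001]] [ 1.2  0.1 -0.9] 0.08515465889339216
[-0.22  0.28 -0.7   1.63  0.19  1.3   0.02]
```

```bash

python3 -m pendant '[85,55,0,0,0, 85,55,0,0,0, 85,55,0,0,0, 85,50,0,0,0, 85,15,0,0,0, 85,0,0,0,0]'
python3 -m pendant '[85,13,0,0,0, 0,0,0,0,0, 0,0,0,0,0, 0,0,0,0,0, 0,0,0,0,0]' 80
```

```text
clock: 16.42
tcp_pos: [0.4384, 0.3519, 0.0975]
orientation: [0.465, 1.521, -0.475]
contact_force: [0.0, 0.1, 0.5]
grip_width: 0.0848
clock: 17.05
tcp_pos: [0.4387, 0.3521, 0.085]
orientation: [0.464, 1.519, -0.473]
contact_force: [-0.8, -0.1, 4.6]
grip_width: 0.0287
```

```bash

python3 -m pendant '[0,-20,0,0,0, 0,-45,0,0,0, 0,-45,0,0,0, 0,-45,0,0,0, 0,-35,0,0,0, 0,0,0,0,0]'
python3 - <<'E'
from h import *
st()
a,d,P=snap("side","pics/s5.png")
t=r.get_obs()["tcp_pos"]; tip=np.array([t[0],t[1],.008+t[2]-.085]); u=proj("side",tip); print(u)
c=np.round(u).astype(int); np.save("s5.npy",P)
x0,y0=c[0]-40,c[1]-60
cv2.imwrite("pics/c5.png",cv2.resize(a[y0:y0+75,x0:x0+80],(640,600),interpolation=cv2.INTER_CUBIC)[...,::-1]); print(x0,y0)
E
```

```text
clock: 17.8
tcp_pos: [0.4396, 0.3543, 0.2783]
orientation: [0.467, 1.516, -0.469]
contact_force: [-0.3, -0.3, -1.4]
grip_width: 0.0282
17.8 [0.4396 0.3543 0.2783] [[0.003, 0.563, 0.827], [-0.002, 0.827, -0.563], [-1.0, -0.0, 0.003]] [-0.3 -0.3 -1.4] 0.02822767051981181
[255.5629172  301.92970411]
216 242
```

View pics/c5.png

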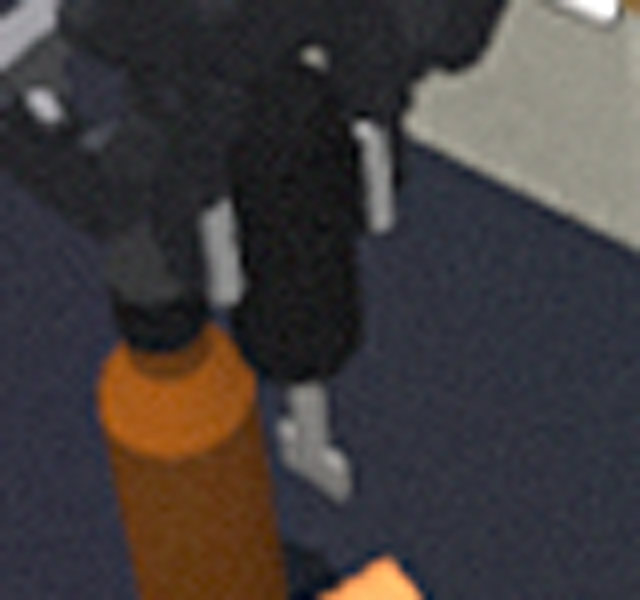

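The crop shows the blade's end edge running from (283,455) to (347,498), with the shaft upright above it and the oil bottle behind.

```bash
cat >> h.py <<'E'
def unproj(n,uv,z):
    c=viewer.calibration(n); M=np.linalg.inv(c["world_to_cam"]); q=np.linalg.inv(c["mtx"])@np.r_[uv,1]
    dr=M[:3,:3]@np.array([q[0],-q[1],-q[2]]); o=M[:3,3]; return o+dr*(z-o[2])/dr[2]
E
python3 - <<'E'
from h import *
for a,b,z in(((283,457),(345,500),.201),((279,425),(347,460),.215)):
    p,q=[unproj("side",(216+u[0]/8,242+u[1]/8),z) for u in(a,b)]
    d=q-p; print(p,q,np.linalg.norm(d),np.degrees(np.arctan2(d[1],d[0])))
# slot from t4/s4
im=cv2.imread("pics/t4.png"); im2=cv2.imread("pics/s4.png")
for n,I in(("top",im),("side",im2)):
    u=proj(n,[.526,-.0525,.145]); c=np.round(u).astype(int); 
    g=cv2.cvtColor(I,cv2.COLOR_BGR2GRAY)[c[1]-9:c[1]+10,c[0]-11:c[0]+12]; print(n,c); print("\n".join(" ".join("%3d"%v for v in row) for row in g))
E
```

```text
[0.44842455 0.35211725 0.201     ] [0.42942493 0.3563316  0.201     ] 0.019461402990714197 167.49358433355988
[0.4483859  0.35192275 0.215     ] [0.42927868 0.35367456 0.215     ] 0.019187358097881625 174.7615903619411
top [312 216]
241 240 241 238 238 239 239 237 236 233 231 231 230 227 229 234 238 240 238 235 233 235 234
239 240 238 238 237 236 233 231 230 226 218 213 206 205 215 227 234 239 238 234 235 234 234
240 240 239 238 234 228 219 218 229 234 229 221 212 207 213 220 231 235 237 235 234 234 236
239 241 239 235 230 219 215 226 241 247 244 237 232 234 234 234 230 229 230 234 234 234 235
240 240 238 234 223 224 237 245 249 250 244 226 218 236 247 248 236 220 220 229 234 235 235
240 239 236 227 214 230 247 251 252 251 241 203 192 233 248 250 246 230 220 226 233 235 235
240 238 233 216 208 236 249 252 252 251 239 203 192 234 249 251 250 245 234 226 230 235 234
240 238 229 203 207 239 250 252 252 250 238 201 198 236 250 252 252 249 237 221 226 233 236
240 237 226 198 209 241 251 252 252 249 234 205 212 240 251 252 252 249 233 210 221 233 234
240 237 225 200 217 244 251 253 251 247
[... 1943 characters left out ...]
 254 254 255 255 252 252 232 108  88 105 221 248 244 242
247 241 110 120 102 127 183 221 247 255 255 242 248 255 239 140  90 119 117 215 248 247 245
246 238 133 114 122 112 110 113 160 222 230 148 162 198 138  93 120 124 133 222 248 246 245
245 243 214 122 117 122 121 121 113 118 128  97 109 113 101 117 123 110 194 240 241 240 243
246 247 246 227 158  96 122 132 126 116 105  96 122 109  98 115 106 186 242 246 241 237 237
245 246 248 247 239 216 164 101 106 108  90  90  99  84  95 185 227 240 247 244 244 242 241
244 245 246 247 248 247 240 224 218 190 188 201 225 225 230 246 247 246 244 242 242 243 243
242 242 243 245 245 248 248 248 248 244 243 245 247 248 247 248 246 245 245 243 242 241 242
```

```bash
python3 - <<'E'
from h import *
for n,a,b in(("side",(295.0,177.8),(301.2,180.7)),("top",(312.9,211),(311.7,219.3))):
    p,q=[unproj(n,u,.145) for u in(a,b)]
    d=q-p; print(n,((p+q)/2).round(4),np.linalg.norm(d).round(4),np.degrees(np.arctan2(d[1],d[0])))
for n,s in(("top","t4"),("side","s4")):
    # head: bright low-saturation pixels
    im=cv2.imread(f"pics/{s}.png"); P=np.load(s+".npy"); sat=im.max(2).astype(int)-im.min(2)
    m=(abs(P[...,0]-.526)<.025)&(abs(P[...,1]+.052)<.025)&(sat<45)&(im.max(2)>225)
    v,u=np.nonzero(m); q=cv2.minEnclosingCircle(np.array([unproj(n,(x,y),.145)[:2] for x,y in zip(u,v)],np.float32)); print(n,len(u),q)
E
```

```text
side [ 0.5287 -0.0551  0.145 ] 0.0204 168.93621434691428
top [ 0.5278 -0.0541  0.145 ] 0.0229 171.11070359238292
top 149 ((0.5269384384155273, -0.05337902158498764), 0.02020881511271)
side 75 ((0.52918541431427, -0.05472034960985184), 0.01920178160071373)
```

```bash

python3 -m pendant '[0,0,-36,38,0, 0,0,-36,38,0, 0,0,-36,38,0, 0,0,-36,38,0, 0,0,-36,38,0, 0,0,-36,38,0, 0,0,-36,38,0, 0,0,-36,37,0, 0,20,0,0,0, 0,10,0,0,0, 0,0,0,0,0]'
python3 - <<'E'
from h import *
st(); print(np.round(r.get_obs()["joints"],2))
a,d,P=snap("side","pics/s6.png");b,d2,P2=snap("top","pics/t6.png")
t=r.get_obs()["tcp_pos"]; tip=np.array([t[0],t[1],t[2]-.077]); print("tip est",tip,proj("side",tip),proj("top",tip),proj("side",[.5282,-.0543,.145]))
c=np.round(proj("side",tip)).astype(int); x0,y0=c[0]-40,c[1]-45; print(x0,y0)
cv2.imwrite("pics/c6.png",cv2.resize(a[y0:y0+75,x0:x0+80],(640,600),interpolation=cv2.INTER_CUBIC)[...,::-1])
E
```

```text
clock: 19.23
tcp_pos: [0.5259, -0.0551, 0.2451]
orientation: [0.462, 1.523, -0.472]
contact_force: [0.3, 0.0, -1.0]
grip_width: 0.0281
19.225 [ 0.5259 -0.0551  0.2451] [[-0.005, 0.562, 0.827], [-0.005, 0.827, -0.562], [-1.0, -0.007, -0.001]] [ 0.3  0.  -1. ] 0.028144393997578038
[ 0.38  0.24 -0.47  1.83  0.13  1.1   0.84]
tip est [ 0.52693831 -0.05501437  0.16955463] [298.7211791  172.58889208] [313.18618084 213.63215826] [298.12874775 179.48726324]
259 128
```

View pics/c6.png

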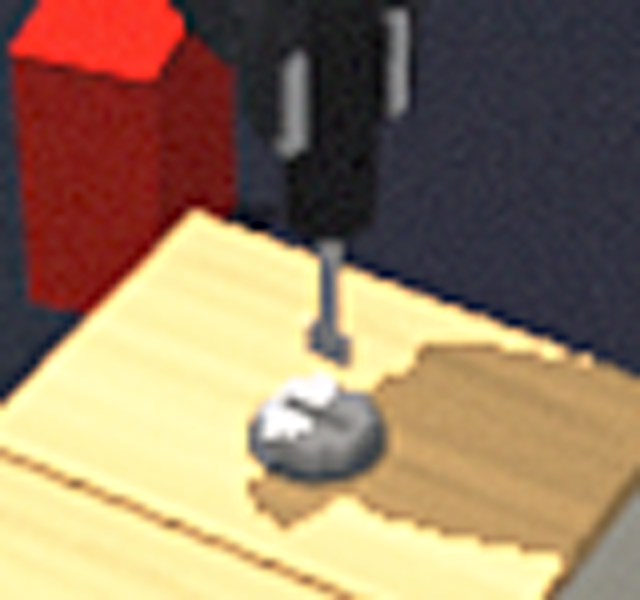

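```bash
python3 - <<'E'
from h import *
f=lambda p:(259+p[0]/8,128+p[1]/8)
for a,b,z in(((311,344),(347,365),.168),((288,401),(346,426),.145)):
    p,q=[unproj("side",f(u),z) for u in(a,b)]; d=q-p; print(((p+q)/2).round(4),np.linalg.norm(d).round(4),np.degrees(np.arctan2(d[1],d[0])))
# top: measure shaft/handle vs head? check top visibility
b=cv2.imread("pics/t6.png"); c=np.round(proj("top",[.527,-.054,.145])).astype(int); g=cv2.cvtColor(b,cv2.COLOR_BGR2GRAY)[c[1]-9:c[1]+10,c[0]-10:c[0]+11]; print(c); print("\n".join(" ".join("%3d"%v for v in row) for row in g))
E
```

```text
[ 0.5247 -0.0592  0.168 ] 0.016 162.18395016960173
[ 0.5267 -0.0541  0.145 ] 0.0232 171.11871627754806
[312 215]
244 243 243 242 238 224 173 119 102 113 123 138 147 156 164 171 178 181 186 190 197
243 243 242 242 241 230 191 130  98 111 121 138 146 155 163 168 175 181 186 192 196
243 243 242 241 238 228 186 125 104 108 121 134 146 156 162 170 175 182 186 193 193
244 243 242 239 232 215 174 123 101 109 116 133 143 151 160 167 175 181 183 187 192
243 243 240 235 227 210 183 144 112 106 116 132 141 149 161 168 174 179 183 188 194
242 242 237 231 230 236 232 201 150 113 114 127 138 147 156 165 172 176 183 188 191
234 234 224 214 228 247 249 241 201 142 119 123 137 145 156 162 170 177 182 187 192
206 203 191 178 212 245 252 251 239 190 133 125 132 143 153 161 171 177 182 186 191
177 163 142 140 187 237 250 251 248 226 159 125 132 142 150 159 168 175 179 185 187
169 150 120 129 175 225 242 244 241 216 155 123 133 141 150 158 164 172 179 182 188
166 145 121 127 160 196 209 213 203 171 131 119 128 138 148 157 164 170 178 182 186
167 144 119 130 156 173 179 176 163 132 108 111 123 136 146 154 163 169 179 182 186
166 148 120 126 149 163 172 166 148 122 101 107 122 135 146 152 162 167 173 182 184
171 151 128 116 130 148 166 161 143 118  99 103 117 133 142 150 161 168 172 179 183
171 160 134 113 113 134 155 163 148 126 111 107 116 128 140 148 158 166 169 177 185
183 166 147 125 108 120 141 150 146 135 123 115 119 126 139 148 156 164 170 178 183
208 184 160 142 124 110 113 120 119 117 113 110 115 123 135 147 156 163 169 175 182
228 205 178 163 143 122 114 101  99  99 100 101 109 119 131 144 152 158 166 172 178
236 222 190 174 163 146 131 119 111 101 102 102 104 116 129 142 146 159 166 172 180
```

The blade hangs above the head, its end at about (329,354) in the crop, and the slot runs from (288,401) to (346,426), nearly parallel to the blade. I'll lower to just over the head and compare there.

```bash

python3 -m pendant '[0,10,4,1,0, 0,9,0,0,0, 0,0,0,0,0, 0,0,0,0,0]'
python3 - <<'E'
from h import *
st()
for i in range(3): a,d,P=snap("side","pics/s7.png"); A=a.astype(float) if i==0 else A+a
a=(A/3).astype(np.uint8)
x0,y0=278,150
cv2.imwrite("pics/c7.png",cv2.resize(a[y0:y0+45,x0:x0+48],(640,600),interpolation=cv2.INTER_CUBIC)[...,::-1])
E
```

```text
clock: 19.82
tcp_pos: [0.53, -0.0534, 0.2273]
orientation: [0.463, 1.52, -0.473]
contact_force: [0.3, -0.3, -0.6]
grip_width: 0.0283
19.825 [ 0.53   -0.0534  0.2273] [[-0.002, 0.563, 0.826], [-0.006, 0.826, -0.563], [-1.0, -0.006, 0.001]] [ 0.3 -0.3 -0.6] 0.028270899114656474
```

View pics/c7.png

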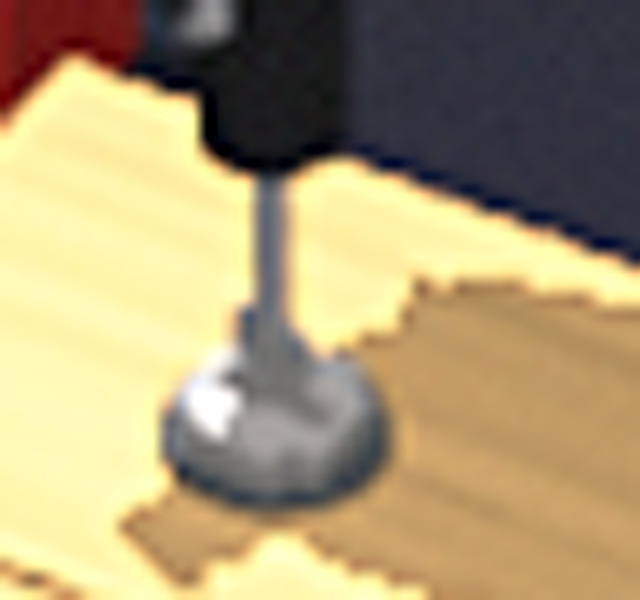

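The blade now sits over the slot: blade end about (242–303, 380–400), slot about (232–330, 375–415), maybe 2 mm too far along +x. I'll shift it and lower gently.

```bash

python3 -m pendant '[0,2,-1,-1.5,0, 0,2,0,0,0, 0,0,0,0,0]'
python3 -m pendant '[0,2,0,0,0, 0,2,0,0,0, 0,0,0,0,0]'
```

```text
clock: 20.35
tcp_pos: [0.528, -0.0534, 0.2232]
orientation: [0.463, 1.52, -0.473]
contact_force: [-0.8, 0.9, -2.4]
grip_width: 0.0279
clock: 20.72
tcp_pos: [0.528, -0.0534, 0.2191]
orientation: [0.463, 1.521, -0.473]
contact_force: [0.0, 0.2, -1.2]
grip_width: 0.0283
```

```bash

python3 -m pendant '[0,2,0,0,0, 0,1,0,0,0, 0,0,0,0,0]'
python3 -m pendant '[0,1,0,0,0, 0,1,0,0,0, 0,0,0,0,0]'
```

```text
clock: 21.1
tcp_pos: [0.5281, -0.0534, 0.2162]
orientation: [0.464, 1.52, -0.473]
contact_force: [-0.7, -0.5, -1.0]
grip_width: 0.0283
clock: 21.48
tcp_pos: [0.5281, -0.0534, 0.2142]
orientation: [0.463, 1.52, -0.473]
contact_force: [0.6, -0.5, -0.4]
grip_width: 0.0283
```

```bash

python3 -m pendant '[0,0,0,0,0.15, 0,0,0,0,0.15, 0,0,0,0,0.15, 0,0,0,0,0.15, 0,0,0,0,0]'
python3 -c "from h import *;st();print(r.get_obs()['moment'])"
```

```text
clock: 22.1
tcp_pos: [0.5283, -0.0529, 0.2144]
orientation: [0.924, 1.362, -0.933]
contact_force: [0.1, 0.4, -2.0]
grip_width: 0.0285
22.1 [ 0.5283 -0.0529  0.2144] [[-0.002, 0.931, 0.366], [-0.005, 0.366, -0.931], [-1.0, -0.004, 0.004]] [ 0.1  0.4 -2. ] 0.028485107357469487
[ 0.39479005 -0.16207265  0.04869201]
```

The moment about vertical is 0.05 N m, which matches the catch friction, so the blade is driving the catch.

```bash

python3 -m pendant '[0,0,0,0,0.16, 0,0,0,0,0.16, 0,0,0,0,0.16, 0,0,0,0,0.16, 0,0,0,0,0.16, 0,0,0,0,0.16, 0,0,0,0,0.16, 0,0,0,0,0, 0,0,0,0,0]'
python3 - <<'E'
from h import *
st();print(r.get_obs()['moment'],r.get_obs()['joints'].round(2) if hasattr(r.get_obs()['joints'],'round') else '')
E
```

```text
clock: 23.22
tcp_pos: [0.5281, -0.0532, 0.2143]
orientation: [1.726, 0.757, -1.735]
contact_force: [-0.3, 2.2, -1.4]
grip_width: 0.0282
23.225 [ 0.5281 -0.0532  0.2143] [[-0.003, 0.737, -0.676], [-0.006, -0.676, -0.737], [-1.0, 0.002, 0.006]] [-0.3  2.2 -1.4] 0.028161487493260078
[ 0.53429686  0.17503704 -0.04774262] [ 0.15  0.25 -0.2   1.88  0.06  1.02 -0.82]
```

```bash

python3 -m pendant '[0,0,0,0,0.06, 0,0,0,0,-0.06, 0,-10,0,0,0, 0,-20,0,0,0, 0,-30,0,0,0, 0,-20,0,0,-0.17, 0,0,0,0,-0.17, 0,0,0,0,-0.17, 0,0,0,0,-0.17, 0,0,0,0,-0.17, 0,0,0,0,-0.17, 0,0,0,0,-0.17, 0,0,0,0,-0.17, 0,0,0,0,-0.17, 0,0,0,0,-0.18, 0,0,0,0,0]'
python3 - <<'E'
from h import *
st()
a,d,P=snap("side","pics/s8.png")
x0,y0=258,120
cv2.imwrite("pics/c8.png",cv2.resize(a[y0:y0+75,x0:x0+80],(640,600),interpolation=cv2.INTER_CUBIC)[...,::-1])
E
```

```text
clock: 25.22
tcp_pos: [0.5285, -0.0534, 0.295]
orientation: [0.473, 1.517, -0.483]
contact_force: [-0.3, -0.6, -1.1]
grip_width: 0.0281
25.225 [ 0.5285 -0.0534  0.295 ] [[-0.002, 0.573, 0.82], [-0.006, 0.82, -0.573], [-1.0, -0.006, 0.002]] [-0.3 -0.6 -1.1] 0.028055275759168028
```

View pics/c8.png

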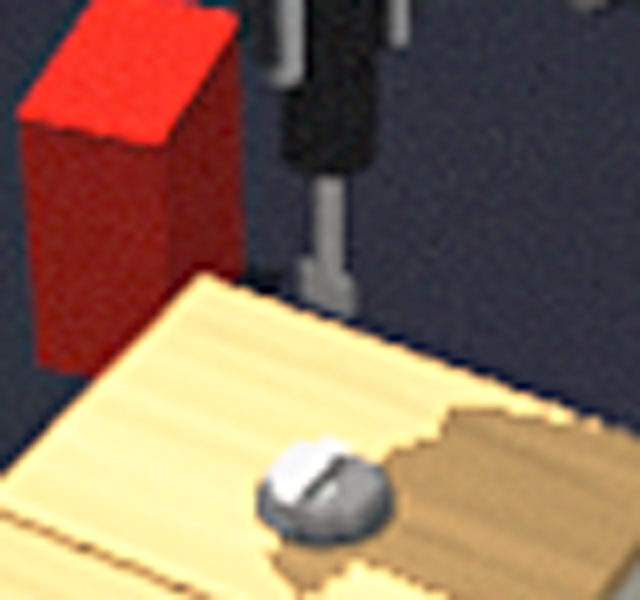

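The slot now runs across, from (305,500) to (345,458), so the catch has turned. I'll work out its angle and the route back.

```bash
python3 - <<'E'
from h import *
p,q=[unproj("side",(258+u[0]/8,120+u[1]/8),.145) for u in((304,502),(346,457))]; d=q-p; print(np.linalg.norm(d),np.degrees(np.arctan2(d[1],d[0])))
o=r.get_obs(); M=R.from_rotvec(o["orientation"]).as_matrix(); print((M.T@(np.r_[.4389,.3527,o["tcp_pos"][2]]-o["tcp_pos"])*1000).round(1))
E
```

```text
0.026660252793430518 -98.44532051726814
[  -2.3  280.9 -306.6]
```

```bash

python3 -m pendant '[0,0,35,-38,0, 0,0,35,-38,0, 0,0,35,-38,0, 0,0,35,-38,0, 0,0,35,-38,0, 0,0,35,-39,0, 0,0,35,-39,0, 0,0,36,-39,0, 0,10,0,0,0, 0,0,0,0,0]'
python3 - <<'E'
from h import *
st()
o=r.get_obs(); M=R.from_rotvec(o["orientation"]).as_matrix(); print((M.T@(np.r_[.4389,.3525,o["tcp_pos"][2]]-o["tcp_pos"])*1000).round(1))
a,d,P=snap("side","pics/s9.png")
u=proj("side",[.439,.353,.15]).astype(int); x0,y0=u[0]-40,u[1]-45; print(x0,y0, proj("side",[.439,.353,.07]))
cv2.imwrite("pics/c9.png",cv2.resize(a[y0:y0+90,x0:x0+96],(640,600),interpolation=cv2.INTER_CUBIC)[...,::-1])
E
```

```text
clock: 26.52
tcp_pos: [0.4368, 0.352, 0.2813]
orientation: [0.471, 1.518, -0.485]
contact_force: [0.8, 0.2, -1.4]
grip_width: 0.0281
26.525 [0.4368 0.352  0.2813] [[-0.003, 0.573, 0.82], [-0.008, 0.82, -0.573], [-1.0, -0.008, 0.002]] [ 0.8  0.2 -1.4] 0.0281191932452521
[-0.   1.6  1.4]
217 269 [259.74238385 333.55732472]
```

View pics/c9.png

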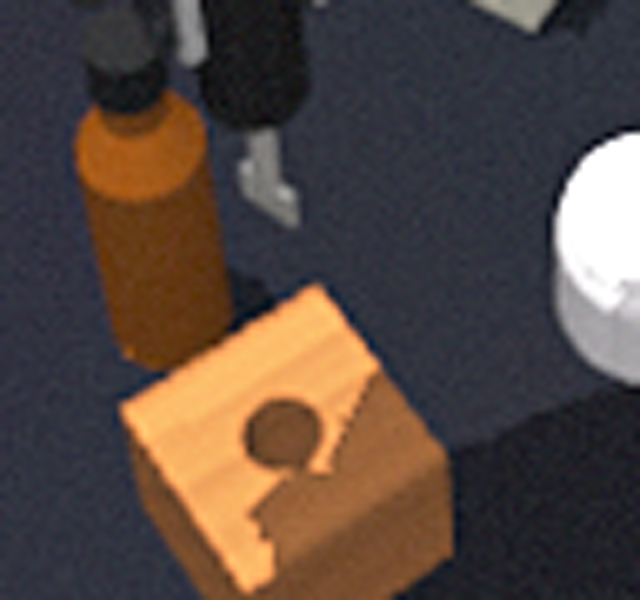

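The blade end is at about (270,205), and the empty hole at (283,435), which back-projects to the block centre I used. I'll shift 2 mm and lower.

```bash

python3 -m pendant '[0,40,2,1,0, 0,45,0,0,0, 0,30,0,0,0, 0,15,0,0,0, 0,10,0,0,0, 0,0,0,0,0]'
python3 -c "from h import *;st();print(unproj('side',(259.5,334.2),.07))"
```

```text
clock: 27.32
tcp_pos: [0.4389, 0.3531, 0.1425]
orientation: [0.472, 1.518, -0.482]
contact_force: [-0.4, 0.3, -1.3]
grip_width: 0.0285
27.325 [0.4389 0.3531 0.1425] [[-0.002, 0.572, 0.82], [-0.006, 0.82, -0.572], [-1.0, -0.006, 0.002]] [-0.4  0.3 -1.3] 0.028472816943858413
[0.43879364 0.35452603 0.07      ]
```

```bash

python3 -m pendant '[0,20,0.5,0,0, 0,15,0,0,0, 0,10,0,0,0, 0,6,0,0,0, 0,4,0,0,0, 0,0,0,0,0]'
```

```text
clock: 28.08
tcp_pos: [0.4387, 0.3534, 0.0871]
orientation: [0.471, 1.518, -0.481]
contact_force: [-0.1, -0.1, -1.1]
grip_width: 0.0286
```

```bash

python3 -m pendant '[0,2,0,0,0, 0,0,0,0,0]'
python3 -m pendant '[45,0,0,0,0, 85,0,0,0,0, 85,0,0,0,0, 85,0,0,0,0, 85,0,0,0,0, 85,0,0,0,0, 85,-20,0,0,0, 85,-50,0,0,0, 85,-60,0,0,0, 85,-60,0,0,0, 85,-50,0,0,0, 85,0,0,-30,0, 85,0,0,-60,0, 85,0,0,-30,0, 85,0,0,0,0, 85,0,0,0,0]'
python3 - <<'E'
from h import *
st()
a,d,P=snap("side","pics/s9.png"); b,d2,P2=snap("top","pics/t9.png")
for nm,P,im in(("T",P2,b),("S",P,a)):
    m=(abs(P[...,0]-.43)<.06)&(abs(P[...,1]-.345)<.06)
    h=P[m&(P[...,2]>.085)&(P[...,2]<.2)&(im.max(2)<90)]; print(nm,len(h),np.median(h,0).round(3),h.max(0).round(3))
for k in["oil_center","jar_center","tin_center","jug_center","carton_center"]:
  for n in("side","top"): print(k,n,[np.round(x["location"],3).tolist() for x in nets.look_for(k,n)[:2]])
C=np.array([.532,-.005])
for Q in(P,P2):
  X=(Q[...,:2]-C)@np.array([.9935,-.114]);Y=(Q[...,:2]-C)@np.array([.114,.9935])
  for y in(-.11,-.06,-.01,.03,.08,.11):
    m=(abs(Y-y)<.008)&(abs(X)>.04)&(abs(X)<.09)&(Q[...,2]>.07)&(Q[...,2]<.18); print(y,np.round(np.median(Q[...,2][m]),4) if m.any() else "")
E
```

```text
clock: 28.32
tcp_pos: [0.4387, 0.3534, 0.0854]
orientation: [0.471, 1.518, -0.481]
contact_force: [-0.3, 0.5, -1.9]
grip_width: 0.0286
clock: 30.32
tcp_pos: [0.3415, 0.4227, 0.3258]
orientation: [0.472, 1.517, -0.481]
contact_force: [-1.4, -0.2, 0.6]
grip_width: 0.0851
30.325 [0.3415 0.4227 0.3258] [[-0.001, 0.572, 0.82], [-0.006, 0.82, -0.572], [-1.0, -0.005, 0.002]] [-1.4 -0.2  0.6] 0.08514432220084794
T 111 [0.433 0.344 0.152] [0.446 0.359 0.162]
S 185 [0.428 0.362 0.114] [0.447 0.369 0.159]
oil_center side [[0.514, 0.316, 0.116], [0.445, -0.06, 0.134]]
oil_center top [[0.509, 0.296, 0.122]]
jar_center side [[0.43, -0.329, 0.058]]
jar_center top [[0.441, -0.364, 0.042]]
tin_center side [[0.356, 0.24, 0.06], [0.515, 0.316, 0.116]]
tin_center top [[0.364, 0.222, 0.06]]
jug_center side [[0.716, 0.264, 0.088]]
jug_center top [[0.742, 0.261, 0.064], [0.523, -0.065, 0.13]]
carton_center side []
carton_center top [[0.69, -0.257, 0.131]]
-0.11 0.1348
-0.06 0.1346
-0.01 0.1342
0.03 
0.08 0.135
0.11 0.1344
-0.11 0.1336
-0.06 0.1334
-0.01 0.1337
0.03 0.1336
0.08 0.1335
0.11 0.1336
```

View pics/s9.png

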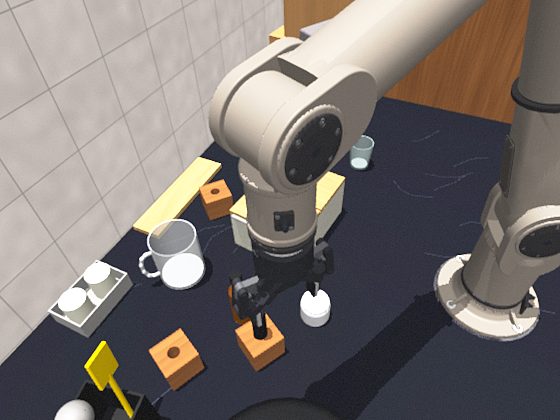

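The driver stands upright in its block at (260,335), as at the start, and the gripper is clear above. The leaves are flat and nothing has moved, so I'm handing in.

```bash
python3 -c "from h import *;print(r.hand_in())"
```

```text
the job is handed in; nothing more can be done
None
```

I shut the rebated leaf first, then the flanged leaf over it. With the screwdriver's blade I turned the catch clockwise, put the screwdriver back in its block, and handed in at about 30 s of the 72 s allowed.

**Last checks:**
- **Leaves:** both read level at 0.133–0.135 m all across (0.134 m is shut). Each pushed back with about 26–32 N when pressed home.
- **Catch:** the slot turned about 88° (1.54 rad) in the side view. While turning, the moment was about 0.05 N m, matching the catch's friction.
- **Screwdriver:** it stands upright in its block. Its handle top is at about 0.16 m, as at the start, and the open gripper is well clear.
- **Other things:** the jar, tin and jug were found where they started, within the network's accuracy. The oil bottle's side-view reading differed by about 1 cm, but its top view was unchanged. The carton was hidden from the side camera at the end, and the top camera showed it unmoved. I did not look for the candles again, because the shut leaves hide them.

**Disagreements:** the fingertips end about 20 mm short of the reported TCP, so I corrected the pressing and grasping heights for that. The catch also lay about 5 mm off the chest centre I had estimated, so I used its directly measured position.

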